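# Trace a panel seam with a spring-tipped probe and hold the reading

### The arm

A 6-joint arm with a two-finger parallel gripper is mounted at the origin on a cart in front of the work surface, level with it; the furniture and walls round the work are solid. World frame = base frame: x ahead of the robot, y to its left, z up, the work surface at z = 0. Lengths are in m, angles in rad, forces in N, time in s.
With the tool pointing down it reaches from about 0.425 to 0.925 m from the base axis. Payload 12.5 kg.
Tool frame: the origin (TCP) lies midway between the tips of the shut fingers; the grasp point (between the pads) lies 19 mm behind it (ctrl.grip_point_offset is the distance from the TCP to the grasp point, in m); z points along the fingers, y is the direction in which the jaws open and shut (so a half turn about z gives the same grasp; the last joint's range is limited). The gripper opens to 85 mm and grips with 20 to 120 N. Pads are 22 mm wide; open, the fingers measure 114 mm over their backs; the gripper's body (76 mm by 85 mm) begins 54 mm behind the grasp point. The pads swing forward as they close: fully open they stand 13 mm farther back than shut.
Start: joints at [-1.35, 0.491, 1.559, -0, 1.092, -0.106], TCP at [0.201, -0.592, 0.231] pointing down, gripper open.
Joint ranges: [-3.1, 3.1], [-0.84, 2.19], [0.05, 2.79], [-1.13, 4.28], [0.06, 2.93], [-2.69, 2.69]. Speed limits (rad/s): [2.22, 2.22, 2.79, 3.14, 3.14, 3.14].

### API

Orientations are given as a unit quaternion [w, x, y, z].
In Python, from bench import monitor, cams, workorder, nets, ctrl gives the robot as it stands.
- The arm moves only by the tool carry_out, never from a script. Its argument "steps" is a list of rows, each an object with "fingers": the gripper command: -1 is shut, 1 is fully open, values between are in proportion; "linear": the shift along the tool's x, y, z in m, a list of three; "dr": the turn, a rotation vector about the tool's x, y, z in rad, a list of three. In form: [{"fingers": fingers, "linear": [tx, ty, tz], "dr": [rx, ry, rz]}, ...]. A call has 1 to 8 rows; each row shifts and turns the commanded pose from where the row before left it, along the tool's axes as they then stand; what a row does not reach is not made up. A row lasts 1/10 s, in which the tool goes at most 50 mm and 8.59 degrees, less where a joint would pass 70% of its speed; a pose out of reach is approached as far as the arm can. A call with a gripper value outside its range is refused whole. The fingers move at their own pace and stop on an object; "newtons" is the grip in N (left out, the last holds). Time passes only in rows, so rows that do not move let the fingers close. It gives the time, the measured TCP pose, the force and the opening at its end, in the units of the state.
- monitor.read_state(): the state, without advancing time (a new reading comes with each control period).
- cams.snapshot(name): name is "scene" or "top" or "wrist"; returns a dict with "pixels" (480x640x3 uint8, red, green, blue), "fx", "fy", "cx", "cy" (pixels), "k1" (the pictures are not rectified: a ray, as slopes to the right and down, at radius r is drawn at 1 + k1 r^2 times it, then the intrinsics apply), "R" (3x3) and "t" (3): a world point X has camera coordinates R X + t; the wrist camera has in their place "hand_eye" (4x4, takes a point from camera to tool coordinates, whose origin is the TCP and whose axes are the flange's). Camera axes: x right, y down, z forward; pixel columns grow to the right and rows downward; lengths in m; the calibration is good to about 2 mm. A picture is of the moment at which its call begins: read the wrist's pose just before it. There is no depth.
- workorder.close_job(): hands the job in, once; it reports no verdict.
Trained networks look in a picture, given as the dict that the camera call returned (one of the last four; its "shot" number tells which), for a name from the list of things; names that differ only in an ending like _2 or _b are one class to them, and where a whole thing is asked for, a point or a joint stands for the part that bears it (a point fixed in the world has none). Each returns a list of dicts, best first, with "p" (0 to 1); they miss things now and then, are a little off and sometimes report something else, mostly with a low value. They report only what shows in the picture. A call takes as long as a camera call. They do not tell look-alikes from the thing itself.
- nets.trace(picture, label): "region" (480x640 bool, what is visible of it).
- nets.place_of(picture, label): "location" ([x, y, z] in m, in world coordinates, good to about 4 mm: a listed point, or the origin of a listed thing).
The state is a dict: "clock": time; "q": joint angles; "joint_vel": joint speeds; "effort": joint torques, N m; "position": TCP position; "tcp_rot": TCP orientation; "contact_force": force on the tool from outside, world axes, zero at the start; "wrist_torque": the same for the moment, N m; "width": opening from 0.0 (shut) to 1.0 (fully open).
Only numpy, scipy, OpenCV 4.12 (cv2) and the standard library are available. Lean on these libraries where they do the work, as an engineer would, in place of code of your own. Each camera call takes 0.05 s, during which the arm holds its last target.

### The job

Take the blue spring-tipped probe out of its stand, set its tip in the green pocket of the test panel and draw it slowly (under 6 cm/s) along the seam channel to the brass pocket, with the tip lightly pressed in all the way: never lift it out between the pockets and never push it fully home. In the brass pocket keep the probe upright with its tip pressed in about half way (6 mm of its 12 mm) for the reading; the program finishes while still gripping the probe and holding it pressed like that. Leave the vial, the tin and the jar alone.

Things in the scene. Friction and masses are not known exactly. Their poses are not given: they have to be found in the camera images.
- probe: Hand probe, 0.11 kg, upright in its stand at the start. Origin on its axis at the collar's underside, z up the axis. Blue square handle 18 x 18 mm (faces look along own x and y) from z = 8 to 56 mm; black round collar 30 mm across, z = 0 to 8 mm, stops the fingers from sliding down; aluminium nose 14 mm across down to z = -34 mm; then a brass sprung tip 5 mm across, down to -54 mm when out.
- probe_tip (a point): The lowest point of the brass sprung tip (it moves with the tip).
- plunger (a joint): How far the sprung tip is pressed into the nose, in m: 0 fully out, 0.012 fully home. Spring: 1.2 N to start moving, then 0.6 N per mm (4.8 N half way, 8.4 N fully home). A red ring on the tip lies 6 mm below the nose when the tip is out, and so meets the nose at half way.
- probe_stand: Fixed stand: dark steel foot 68 x 68 x 8 mm under a black block 44 x 44 mm whose top is 66 mm above the worktop, with a 20 mm upright bore through the block. Origin under its centre on the worktop. The probe hangs in the bore, its collar resting on the block's top; lift it straight up by more than 54 mm to clear.
- panel: Fixed flat panel, 84 (own x) by 136 mm (own y), 10 mm thick; origin under its centre, z up. Dark base; between its aluminium cover plates runs the seam, an open channel 9 mm wide, 4 mm deep (floor at z = 6 mm): a dog-leg of three straight runs, green pocket - bend1 - bend2 - brass pocket. The pockets are 18 x 18 mm widenings of the same depth, with a green floor and a brass floor.
- seam_start (a point): Centre of the floor of the green pocket, panel coordinates (-12, 45, 6) mm.
- seam_bend1 (a point): First bend, middle of the channel floor, panel coordinates (-12, 14, 6) mm.
- seam_bend2 (a point): Second bend, middle of the channel floor, panel coordinates (12, -14, 6) mm.
- seam_end (a point): Centre of the floor of the brass (yellow-orange) pocket, panel coordinates (12, -45, 6) mm.
- dropper_vial: Bystander: small vial with a red pointed cap, 29 mm across, 89 mm high, origin under its centre.
- soil_tin: Bystander: low round metal tin with brown soil look, 60 mm across, 26 mm high, origin under its centre.
- sample_jar: Bystander: brown jar with a blue lid, 56 mm across, 73 mm high, origin under its centre.
There are look-alikes about, which are no part of the job. What is shaped like the probe but orange is not meant.

How it is judged:
By the outcome, as a careful person would: the job done as asked, in the order asked, and still so for the second after the job is handed in, while the arm keeps its last pose, push and grip.
It also fails if it takes over 54 s, if anything falls off the work surface, if the arm or the gripper's body presses on something with over 40 N, if the wrist force passes 120 N, or if a joint passes its speed limit or range.

## Working session

There is one attempt and no reset: what is moved stays moved. The work goes in short steps, Python scripts to look and compute and a tool call to move; the robot and the scene stay as the last step left them, time stands still between calls to the robot, and variables do not carry over. Pictures are saved under pics/ and viewed, and the job is handed in when it is done.

Besides the shell and the picture viewer there is one more tool, called after "Request:" by a JSON object that holds its "name" and its "arguments". carry_out: Moves the arm, as the interface text tells. Its arguments: {"type":"object","properties":{"steps":{"type":"array","items":{"type":"object","properties":{"fingers":{"type":"number"},"linear":{"type":"array","items":{"type":"number"}},"dr":{"type":"array","items":{"type":"number"}}}}},"newtons":{"type":"number"}},"required":["steps"]}

```bash
ls; mkdir -p pics
cat > h.py <<'E'
import numpy as np, cv2
from bench import monitor, cams, workorder, nets, ctrl
from scipy.spatial.transform import Rotation as Rn
def Rt(s):
    q=s["tcp_rot"]; return Rn.from_quat([q[1],q[2],q[3],q[0]]).as_matrix(), np.array(s["position"])
def snap(n,fn):
    s=monitor.read_state(); p=cams.snapshot(n)
    if "hand_eye" in p:
        R,t=Rt(s); T=np.eye(4);T[:3,:3]=R;T[:3,3]=t
        M=np.linalg.inv(T@np.array(p["hand_eye"])); p["R_"]=M[:3,:3];p["t_"]=M[:3,3]
    else: p["R_"]=np.array(p["R"]);p["t_"]=np.array(p["t"])
    cv2.imwrite("pics/"+fn+".png",p["pixels"][:,:,::-1]); return p
def ray(p,u,v):
    d=np.array([(u-p["cx"])/p["fx"],(v-p["cy"])/p["fy"]]);s=d.copy()
    for _ in range(30): s=d/(1+p["k1"]*(s@s))
    R,t=p["R_"],p["t_"]; return -R.T@t, R.T@np.array([s[0],s[1],1])
def onz(p,u,v,z):
    o,d=ray(p,u,v); return o+d*(z-o[2])/d[2]
def proj(p,X):
    c=p["R_"]@np.array(X)+p["t_"]; s=c[:2]/c[2]; s=s*(1+p["k1"]*(s@s))
    return np.array([s[0]*p["fx"]+p["cx"],s[1]*p["fy"]+p["cy"]])
E
python3 - <<'E'
from h import *
np.set_printoptions(precision=4,suppress=True)
print(monitor.read_state(),ctrl.grip_point_offset)
for c in("scene","top"):
    p=snap(c,c+"1")
    print(c,-p["R_"].T@p["t_"])
    for l in("probe","probe_stand","panel","seam_start","seam_bend1","seam_bend2","seam_end","dropper_vial","soil_tin","sample_jar"):
        for d in nets.place_of(p,l)[:3]: print(l,round(d["p"],2),np.array(d["location"]),proj(p,d["location"]))
p=snap("wrist","wrist1")
E
```

```text
pics
{'clock': 0.0, 'q': array([-1.3496,  0.4916,  1.5595, -0.    ,  1.0917, -0.1056]), 'joint_vel': array([0.0006, 0.0019, 0.001 , 0.0002, 0.0004, 0.0006]), 'effort': array([ -0.0034, -61.8461, -26.1592,  -0.0002,   0.0041,   0.    ]), 'position': array([ 0.2006, -0.5917,  0.2307]), 'tcp_rot': array([-0.0006,  0.9867,  0.1627, -0.    ]), 'contact_force': array([-0.4178,  0.5559,  1.5673]), 'wrist_torque': array([ 0.0053, -0.0096,  0.0207]), 'width': 0.9985132877695642} 0.0187
scene [0.2739 0.1337 0.7124]
probe 0.97 [ 0.5112 -0.2015  0.0692] [297.5175 313.0901]
probe 0.89 [ 0.4207 -0.2486  0.056 ] [361.6523 320.5342]
probe 0.66 [ 0.4219 -0.177   0.0515] [339.0299 356.6968]
probe_stand 0.9 [ 0.5138 -0.2033  0.0006] [298.1251 333.6079]
panel 0.94 [ 0.5112 -0.3642 -0.0024] [345.0266 270.3673]
seam_start 0.62 [ 0.506  -0.318   0.0069] [335.5418 285.836 ]
seam_bend1 0.8 [ 0.5151 -0.3782  0.0062] [346.9533 261.6883]
seam_bend1 0.78 [ 0.4988 -0.3456  0.0074] [346.3267 276.7621]
seam_bend2 0.8 [ 0.5151 -0.3782  0.0062] [346.9533 261.6883]
seam_bend2 0.78 [ 0.4988 -0.3456  0.0074] [346.3267 2
[... 617 characters left out ...]
032] [233.8753 291.5176]
probe_stand 0.65 [ 0.5084 -0.3602 -0.0011] [326.9992 293.0415]
panel 0.61 [ 0.509  -0.3606 -0.0006] [327.2408 292.691 ]
seam_start 0.55 [ 0.507  -0.3198  0.0067] [302.9899 293.7168]
seam_bend1 0.91 [ 0.5157 -0.3825  0.008 ] [340.366  288.8469]
seam_bend1 0.85 [ 0.5002 -0.3466  0.0081] [318.8994 297.9301]
seam_bend2 0.91 [ 0.5157 -0.3825  0.008 ] [340.366  288.8469]
seam_bend2 0.85 [ 0.5002 -0.3466  0.0081] [318.8994 297.9301]
seam_end 0.59 [ 0.5065 -0.4128  0.0055] [358.3031 294.4911]
dropper_vial 0.53 [ 0.6101 -0.4731 -0.0037] [393.4821 233.9932]
soil_tin 0.66 [ 0.6739 -0.188   0.0017] [226.867  195.0065]
sample_jar 0.87 [ 0.4691 -0.5707  0.0011] [452.1819 317.7419]
```

View pics/scene1.png

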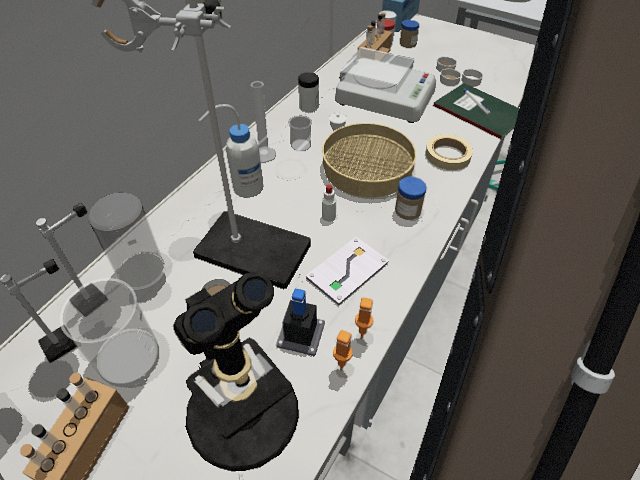

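View pics/top1.png

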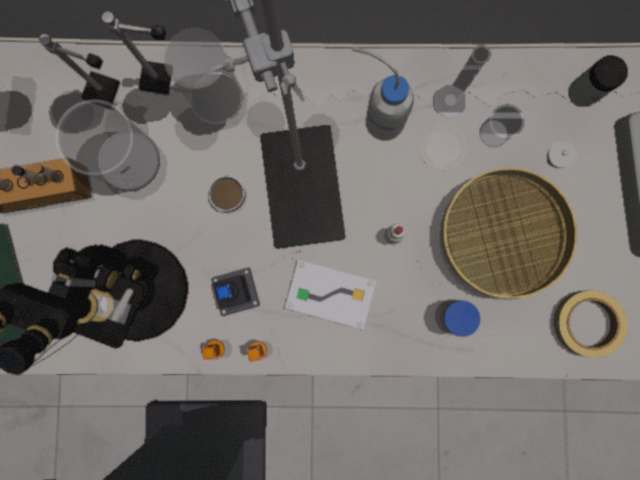

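View pics/wrist1.png

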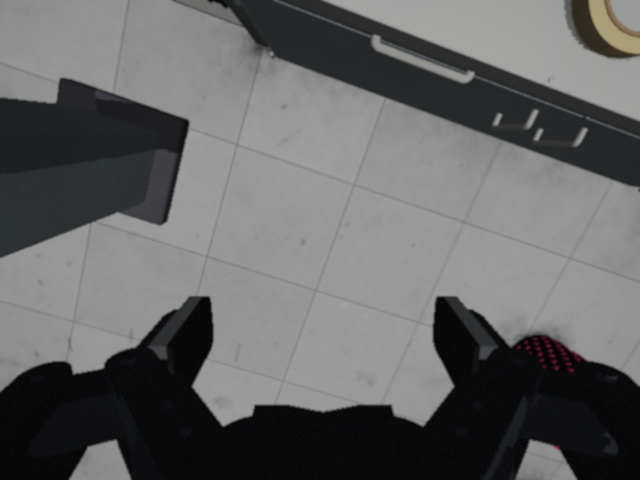

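Run:
```python
from h import *
np.set_printoptions(precision=4,suppress=True)
a=cv2.imread("pics/top1.png")[250:370,195:385]; b=cv2.imread("pics/scene1.png")[230:380,270:400]
cv2.imwrite("pics/top1z.png",cv2.resize(a,None,fx=4,fy=4,interpolation=cv2.INTER_CUBIC))
cv2.imwrite("pics/scene1z.png",cv2.resize(b,None,fx=4,fy=4,interpolation=cv2.INTER_CUBIC))
p=cams.snapshot("wrist");print(np.array(p["hand_eye"]),p["fx"],p["fy"],p["cx"],p["cy"],p["k1"])
```

```text
[[-0.0015 -0.9625 -0.2712  0.0695]
 [ 1.     -0.0017  0.0005 -0.0003]
 [-0.001  -0.2712  0.9625 -0.1425]
 [ 0.      0.      0.      1.    ]] 369.40072980705963 369.40072980705963 322.6594925201517 236.3802091585414 0.012779794054531071
```

View pics/top1z.png

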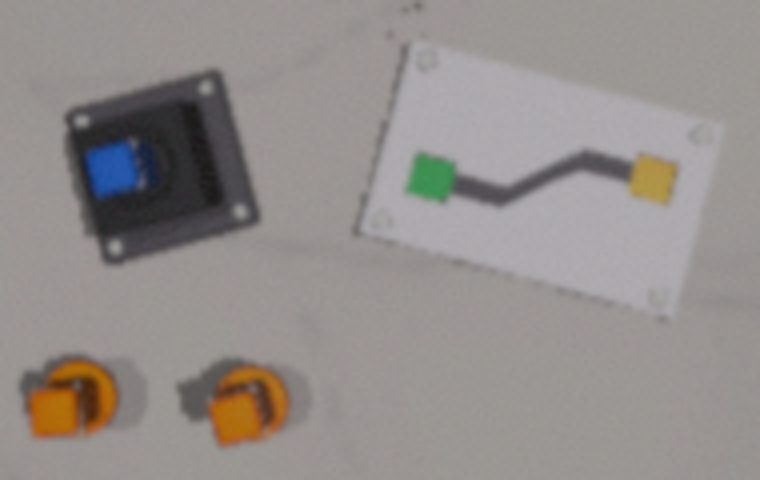

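View pics/scene1z.png

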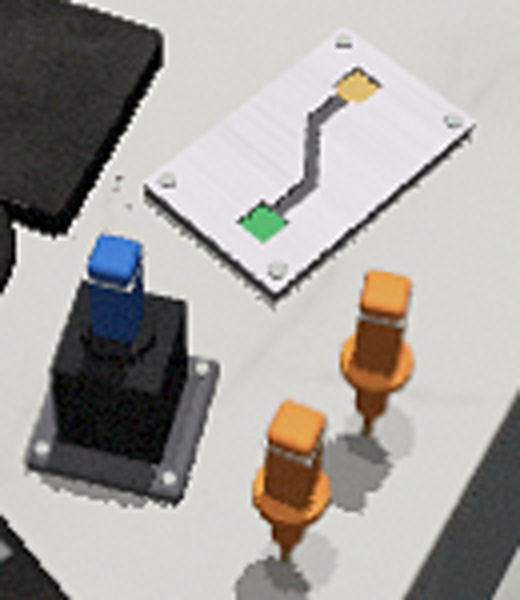

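Request:
{"name": "carry_out", "arguments": {"steps": [{"fingers":1,"linear":[0.042,-0.0225,0],"dr":[0,0,0]},{"fingers":1,"linear":[0.042,-0.0225,0],"dr":[0,0,0]},{"fingers":1,"linear":[0.042,-0.0225,0],"dr":[0,0,0]},{"fingers":1,"linear":[0.042,-0.0225,0],"dr":[0,0,0]},{"fingers":1,"linear":[0.042,-0.0225,0],"dr":[0,0,0]},{"fingers":1,"linear":[0.042,-0.0225,0],"dr":[0,0,0]},{"fingers":1,"linear":[0.042,-0.0225,0],"dr":[0,0,0]},{"fingers":1,"linear":[0.042,-0.0225,0],"dr":[0,0,0]}]}}

```text
clock: 2.0
position: [0.4622, -0.312, 0.2315]
tcp_rot: [0.0, 0.987, 0.163, 0.0]
contact_force: [0.1, -1.5, 1.2]
width: 1.002
```

Request:
{"name": "carry_out", "arguments": {"steps": [{"fingers":1,"linear":[0.025,-0.0135,0],"dr":[0,0,0]},{"fingers":1,"linear":[0.025,-0.0135,0],"dr":[0,0,0]},{"fingers":1,"linear":[0,0,0],"dr":[0,0,0.08]},{"fingers":1,"linear":[0,0,0],"dr":[0,0,0]},{"fingers":1,"linear":[0,0,0],"dr":[0,0,0]}]}}

```text
clock: 2.5
position: [0.4996, -0.2721, 0.2313]
tcp_rot: [0.0, 0.992, 0.124, -0.0]
contact_force: [-0.7, -0.5, 1.0]
width: 1.004
```

Run:
```python
from h import *
np.set_printoptions(precision=4,suppress=True)
s=monitor.read_state();print(s["clock"],s["q"],s["position"],s["contact_force"]);print(Rt(s)[0])
p=snap("wrist","wrist2")
for l in("probe","probe_stand","panel","seam_start","seam_bend1","seam_bend2","seam_end"):
        for d in nets.place_of(p,l)[:3]: print(l,round(d["p"],2),np.array(d["location"]),proj(p,d["location"]))
```

```text
2.5 [-0.6148  0.4113  1.6989 -0.0001  1.0314  0.7074] [ 0.4996 -0.2721  0.2313] [-0.7496 -0.5093  1.034 ]
[[ 0.9692  0.2461  0.    ]
 [ 0.2461 -0.9692 -0.0002]
 [-0.      0.0002 -1.    ]]
probe 0.97 [ 0.5129 -0.2049  0.0688] [247.5468 182.8901]
probe 0.85 [ 0.4238 -0.1822  0.0555] [207.3834 269.3025]
probe 0.84 [ 0.4178 -0.2472  0.0562] [275.3185 291.3966]
probe_stand 0.67 [ 0.512  -0.2031  0.0002] [258.93   174.2984]
panel 0.96 [ 0.5028 -0.3585 -0.0032] [403.4854 219.1691]
seam_start 0.56 [ 0.5079 -0.32    0.0034] [370.2476 206.8977]
seam_bend1 0.85 [ 0.5152 -0.3814  0.0047] [430.2646 214.7713]
seam_bend1 0.57 [ 0.4986 -0.345   0.0071] [391.7238 222.1966]
seam_bend2 0.85 [ 0.5152 -0.3814  0.0047] [430.2646 214.7713]
seam_bend2 0.57 [ 0.4986 -0.345   0.0071] [391.7238 222.1966]
seam_end 0.85 [ 0.5069 -0.4098  0.0061] [454.3722 229.3308]
```

View pics/wrist2.png

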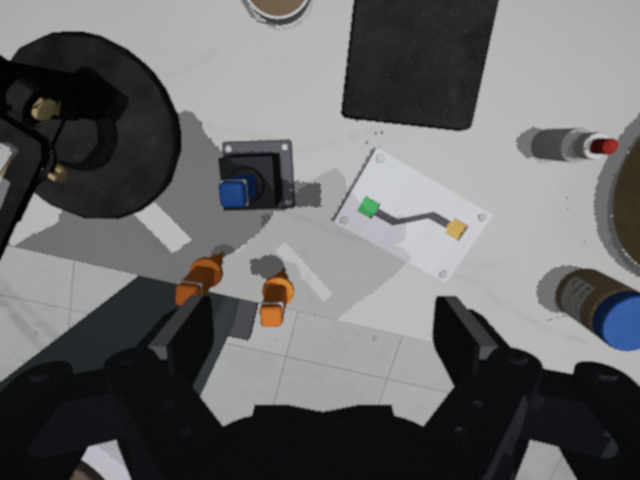

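```bash
cat >> h.py <<'E'
def blob(p,lo,hi,box):
    hsv=cv2.cvtColor(p["pixels"],cv2.COLOR_RGB2HSV); m=cv2.inRange(hsv,np.array(lo),np.array(hi))
    k=np.zeros_like(m);k[box[1]:box[3],box[0]:box[2]]=1;m=m*k
    n,l,st,c=cv2.connectedComponentsWithStats(m); i=1+np.argmax(st[1:,4]); mm=(l==i).astype(np.uint8)
    cn=max(cv2.findContours(mm,0,1)[0],key=len)
    return c[i],st[i,4],cv2.minAreaRect(cn),mm
E
python3 - <<'E'
from h import *
np.set_printoptions(precision=4,suppress=True)
G=([45,100,60],[80,255,255]);B=([15,110,100],[28,255,255]);BL=([100,120,40],[125,255,255])
W=snap("wrist","w3");T=snap("top","t3");S=snap("scene","s3")
bx={"W":[(340,180,500,250),(340,180,500,250),(210,170,270,220)],"T":[(280,260,380,330)]*2+[(205,260,260,310)],"S":[(310,230,390,300)]*2+[(285,285,312,320)]}
for n,p in(("W",W),("T",T),("S",S)):
    for (lo,hi),b,z,nm in zip((G,B,BL),bx[n],(.006,.006,.122),"gbB"):
        try: c,a,r,_=blob(p,lo,hi,b); print(n,nm,c,a,r,onz(p,*c,z))
        except Exception as e: print(n,nm,e)
a=W["pixels"][130:290,190:510]
cv2.imwrite("pics/w3z.png",cv2.resize(a[:,:,::-1],None,fx=2.5,fy=2.5,interpolation=cv2.INTER_CUBIC))
a=W["pixels"][160:230,200:300]
cv2.imwrite("pics/w3y.png",cv2.resize(a[:,:,::-1],None,fx=8,fy=8,interpolation=cv2.INTER_CUBIC))
E
```

```text
W g [368.2845 207.0259] 232 ((368.5294189453125, 207.11764526367188), (15.434871673583984, 15.434871673583984), 30.963754653930664) [ 0.5076 -0.3177  0.006 ]
W b [455.5    228.2098] 224 ((455.0440979003906, 227.9264678955078), (16.120866775512695, 15.263374328613281), 30.963754653930664) [ 0.508  -0.4106  0.006 ]
W B [232.2003 194.1162] 654 ((232.09921264648438, 194.08755493164062), (27.009798049926758, 25.762231826782227), 86.42366790771484) [ 0.5123 -0.2049  0.122 ]
T g attempt to get argmax of an empty sequence
T b [357.6279 294.3488] 86 ((357.4411926269531, 294.2353210449219), (9.701424598693848, 8.973817825317383), 14.03624439239502) [ 0.5067 -0.4116  0.006 ]
T B attempt to get argmax of an empty sequence
S g attempt to get argmax of an empty sequence
S b attempt to get argmax of an empty sequence
S B attempt to get argmax of an empty sequence
```

View pics/w3y.png

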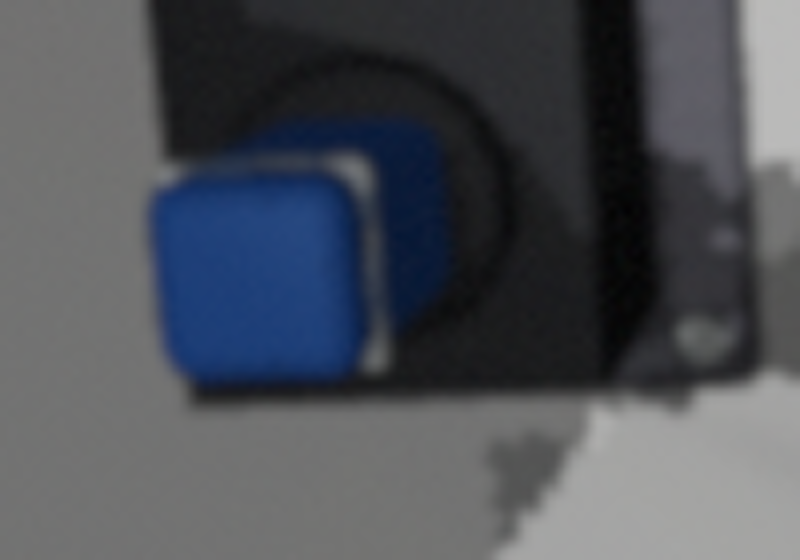

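View pics/w3z.png

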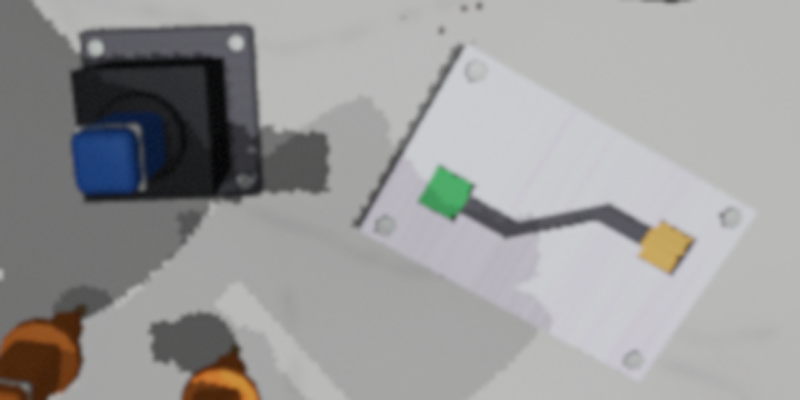

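Run:
```python
from h import *
np.set_printoptions(precision=4,suppress=True)
p=snap("wrist","w4")
C=[onz(p,200+u/8,160+v/8,.122) for u,v in((155,175),(348,170),(368,378),(178,384))]
print(np.array(C),np.mean(C,0))
for i in range(4):
    d=C[(i+1)%4]-C[i]; print(np.linalg.norm(d),np.degrees(np.arctan2(d[1],d[0])))
# panel corners z=.010
P=[onz(p,190+u/2.5,130+v/2.5,.010) for u,v in((463,44),(757,211),(638,381),(358,228))]
print(np.array(P),np.mean(P,0))
for i in range(4):
    d=P[(i+1)%4]-P[i]; print(np.linalg.norm(d),np.degrees(np.arctan2(d[1],d[0])))
# stand foot corner & block: collar circle centre z .074
print(onz(p,200+370/8,160+190/8,.074))
```

```text
[[ 0.5185 -0.1949  0.122 ]
 [ 0.5229 -0.2107  0.122 ]
 [ 0.5057 -0.2157  0.122 ]
 [ 0.5012 -0.1999  0.122 ]] [ 0.5121 -0.2053  0.122 ]
0.016381561817655155 -74.42505541941583
0.017944399218313138 -163.792043881408
0.016453769711702072 105.90425555376964
0.01803831484208847 15.976157419354086
[[ 0.5655 -0.3074  0.01  ]
 [ 0.5313 -0.4401  0.01  ]
 [ 0.45   -0.4182  0.01  ]
 [ 0.4857 -0.2865  0.01  ]] [ 0.5081 -0.363   0.01  ]
0.1371086004508603 -104.44519884203221
0.08421971430921757 164.87643784791717
0.1364478352197734 74.83222293525283
0.08249370526443107 -14.671270914536874
[ 0.5131 -0.2048  0.074 ]
```

Request:
{"name": "carry_out", "arguments": {"steps": [{"fingers":1,"linear":[0.0145,-0.031,0.02],"dr":[0,0,0]},{"fingers":1,"linear":[0.0145,-0.031,0.02],"dr":[0,0,-0.02]},{"fingers":1,"linear":[0,0,0.031],"dr":[0,0,0]},{"fingers":1,"linear":[0,0,0],"dr":[0,0,0]},{"fingers":1,"linear":[0,0,0],"dr":[0,0,0]}]}}

```text
clock: 3.6
position: [0.5129, -0.2051, 0.1607]
tcp_rot: [-0.0, 0.991, 0.133, -0.0]
contact_force: [0.6, -0.5, 0.0]
width: 0.998
```

Run:
```python
from h import *
np.set_printoptions(precision=4,suppress=True)
p=snap("wrist","w5");s=monitor.read_state();print(s["clock"],s["position"],s["contact_force"]);R,t=Rt(s);print(R)
for z in(.079,.122): print(proj(p,[t[0],t[1],z]))
for x in((.512,-.2053),(.513,-.2048)):print(proj(p,[*x,.122]),proj(p,[*x,.074]))
```

```text
3.65 [ 0.5132 -0.2055  0.1614] [-0.8551 -0.336   0.4158]
[[ 0.9648  0.2631  0.001 ]
 [ 0.2631 -0.9648 -0.0006]
 [ 0.0008  0.0009 -1.    ]]
[323.677  245.6433]
[323.9488 269.961 ]
[323.0492 271.9745] [322.9258 245.0204]
[322.6281 270.0113] [322.5858 243.4032]
```

View pics/w5.png

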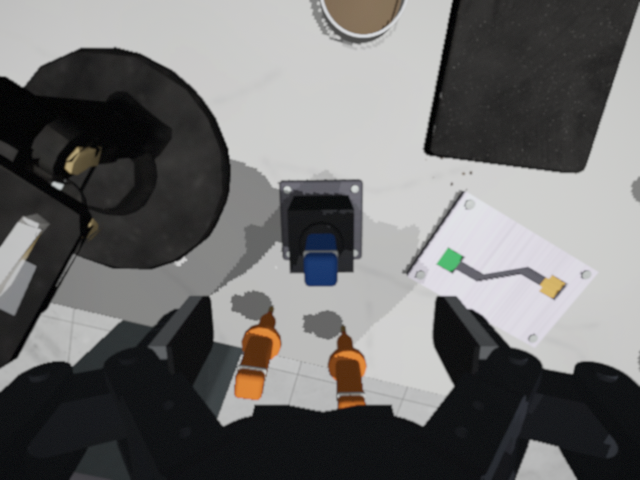

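Request:
{"name": "carry_out", "arguments": {"steps": [{"fingers":1,"linear":[0,0,0.025],"dr":[0,0,0]},{"fingers":1,"linear":[0,0,0.025],"dr":[0,0,0]},{"fingers":1,"linear":[0,0,0.02],"dr":[0,0,0]},{"fingers":1,"linear":[0,0,0.011],"dr":[0,0,0]},{"fingers":1,"linear":[0,0,0],"dr":[0,0,0]}]}}

```text
clock: 4.15
position: [0.5127, -0.2053, 0.0792]
tcp_rot: [-0.0, 0.991, 0.133, -0.0]
contact_force: [-0.9, -0.9, -0.0]
width: 0.999
```

Request:
{"name": "carry_out", "arguments": {"steps": [{"fingers":-1,"linear":[0,0,0],"dr":[0,0,0]},{"fingers":-1,"linear":[0,0,0],"dr":[0,0,0]},{"fingers":-1,"linear":[0,0,0],"dr":[0,0,0]},{"fingers":-1,"linear":[0,0,0],"dr":[0,0,0]},{"fingers":-1,"linear":[0,0,0],"dr":[0,0,0]},{"fingers":-1,"linear":[0,0,0],"dr":[0,0,0]},{"fingers":-1,"linear":[0,0,0],"dr":[0,0,0]},{"fingers":-1,"linear":[0,0,0],"dr":[0,0,0]}], "newtons": 60}}

```text
clock: 4.95
position: [0.5129, -0.2048, 0.0798]
tcp_rot: [0.0, 0.991, 0.133, 0.0]
contact_force: [-0.7, 0.5, 6.9]
width: 0.202
```

Run:
```python
from h import *
np.set_printoptions(precision=4,suppress=True)
s=monitor.read_state();print(s);p=snap("wrist","w6");p=snap("scene","s6")
```

```text
{'clock': 4.95, 'q': array([-0.4995,  0.5909,  1.8812, -0.0001,  0.6688,  0.8045]), 'joint_vel': array([-0.0007, -0.0011,  0.0015,  0.0009, -0.002 ,  0.0001]), 'effort': array([ -0.0937, -55.6538, -16.1462,   0.0302,  -0.3163,   0.0036]), 'position': array([ 0.5129, -0.2048,  0.0798]), 'tcp_rot': array([0.0003, 0.9911, 0.133 , 0.0003]), 'contact_force': array([-0.7251,  0.5053,  6.8937]), 'wrist_torque': array([0.0899, 0.2034, 0.0294]), 'width': 0.20245166161610306}
```

View pics/w6.png

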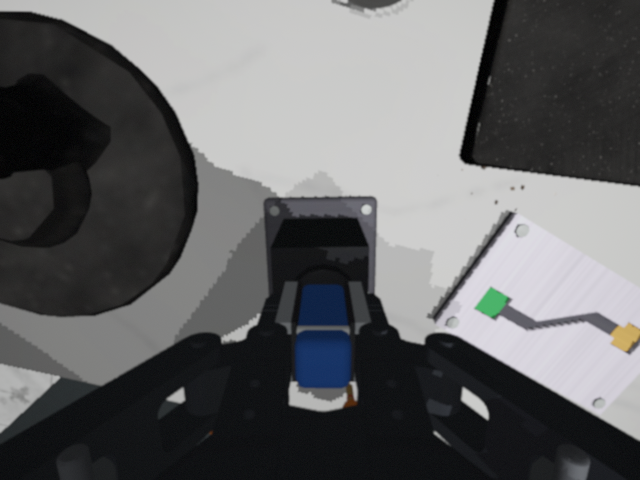

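View pics/s6.png

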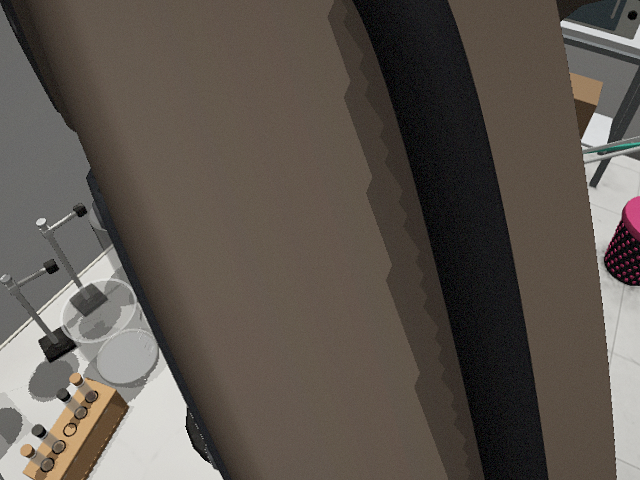

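Request:
{"name": "carry_out", "arguments": {"steps": [{"fingers":-1,"linear":[0,0,-0.01],"dr":[0,0,0]},{"fingers":-1,"linear":[0,0,-0.015],"dr":[0,0,0]},{"fingers":-1,"linear":[0,0,-0.02],"dr":[0,0,0]},{"fingers":-1,"linear":[0,0,-0.02],"dr":[0,0,0]},{"fingers":-1,"linear":[0,0,-0.01],"dr":[0,0,0]},{"fingers":-1,"linear":[0,0,0],"dr":[0,0,0]},{"fingers":-1,"linear":[0,0,0],"dr":[0,0,0]}]}}

```text
clock: 5.75
position: [0.5125, -0.2046, 0.1539]
tcp_rot: [-0.0, 0.991, 0.133, -0.0]
contact_force: [-0.4, 1.0, -1.7]
width: 0.204
```

Run:
```python
from h import *
np.set_printoptions(precision=4,suppress=True)
s=monitor.read_state();R,t=Rt(s);print(s["clock"],t,R,s["contact_force"],s["wrist_torque"],s["width"]);p=snap("wrist","w7")
for d in (-.0427,.0138,.0478,.0538,.0678): print(d,proj(p,t+R[:,2]*d))
for l in("probe","probe_tip"):
  for d in nets.place_of(p,l)[:3]: print(l,d["p"],d["location"],R.T@(np.array(d["location"])-t))
p=snap("top","t7");p=snap("scene","s7")
```

```text
5.75 [ 0.5125 -0.2046  0.1539] [[ 0.9646  0.2636 -0.0004]
 [ 0.2636 -0.9646  0.0002]
 [-0.0004 -0.0003 -1.    ]] [-0.4433  1.0118 -1.7494] [-0.0146 -0.0034 -0.0169] 0.2036008975641211
-0.0427 [323.6492 364.5742]
0.0138 [323.2229 289.8205]
0.0478 [323.0774 264.2891]
0.0538 [323.0565 260.6197]
0.0678 [323.0119 252.8033]
probe 0.96 [0.513, -0.2071, 0.1444] [-0.0002  0.0025  0.0095]
probe_tip 0.62 [0.5091, -0.2073, 0.0889] [-0.0039  0.0017  0.065 ]
```

View pics/w7.png

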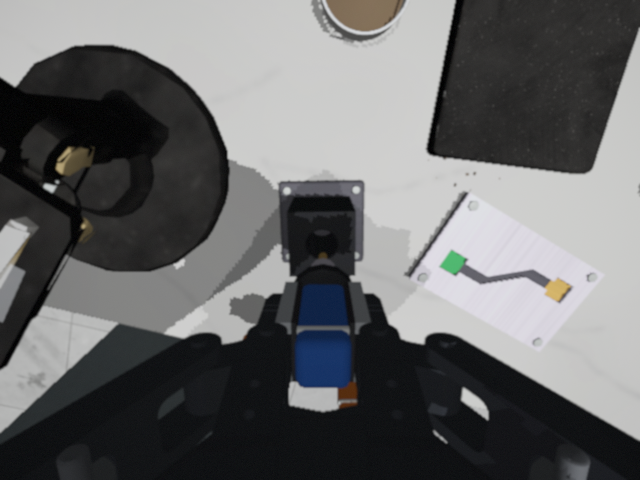

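View pics/t7.png

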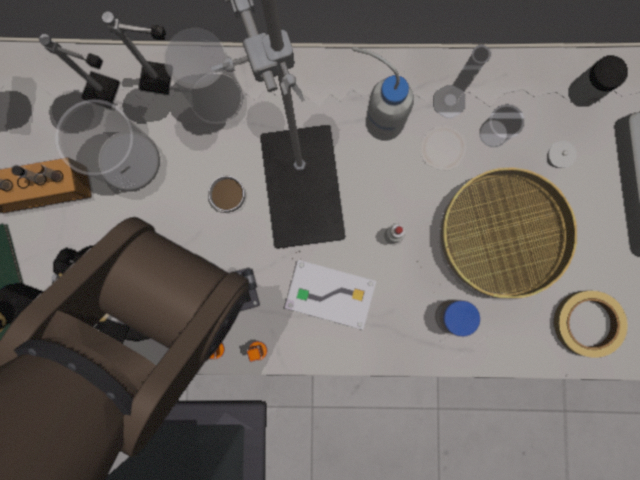

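Run:
```python
import cv2
a=cv2.imread("pics/w7.png")[230:400,273:373]
cv2.imwrite("pics/w7z.png",cv2.resize(a,None,fx=4,fy=4,interpolation=cv2.INTER_CUBIC)[:600])
```

```text
(no output)
```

View pics/w7z.png

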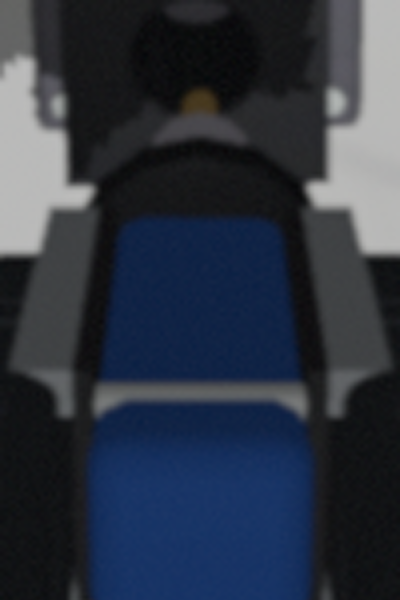

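Request:
{"name": "carry_out", "arguments": {"steps": [{"fingers":-1,"linear":[-0.005,0.015,0],"dr":[0,0,0]},{"fingers":-1,"linear":[-0.008,0.026,0],"dr":[0,0,0]},{"fingers":-1,"linear":[-0.0085,0.027,0],"dr":[0,0,0]},{"fingers":-1,"linear":[-0.008,0.025,0],"dr":[0,0,0]},{"fingers":-1,"linear":[-0.0047,0.0149,0.015],"dr":[0,0,0]},{"fingers":-1,"linear":[0,0,0.025],"dr":[0,0,0]},{"fingers":-1,"linear":[0,0,0.015],"dr":[0,0,0]},{"fingers":-1,"linear":[0,0,0],"dr":[0,0,0]}]}}

```text
clock: 6.8
position: [0.507, -0.3174, 0.0962]
tcp_rot: [-0.002, 0.991, 0.133, -0.002]
contact_force: [-0.1, 0.3, -1.1]
width: 0.204
```

Run:
```python
from h import *
np.set_printoptions(precision=4,suppress=True)
s=monitor.read_state();R,t=Rt(s);print(s["clock"],t,s["contact_force"],s["wrist_torque"],s["width"]);p=snap("wrist","w8")
print("tip",proj(p,t+R[:,2]*.0678))
for x in((.5077,-.3178),(.508,-.4105)): print(proj(p,[*x,.006]))
for (lo,hi),z in((([45,80,50],[85,255,255]),.006),(([15,110,90],[30,255,255]),.006)):
    c,a,r,_=blob(p,lo,hi,(250,150,640,330));print(c,a,r,onz(p,*c,z))
a=p["pixels"][180:330,270:470]
cv2.imwrite("pics/w8z.png",cv2.resize(a[:,:,::-1],None,fx=4,fy=4,interpolation=cv2.INTER_CUBIC))
```

```text
6.8 [ 0.507  -0.3174  0.0962] [-0.1226  0.2623 -1.0617] [0.0303 0.002  0.012 ] 0.20373608427217674
tip [323.0125 252.806 ]
[324.3417 240.8541]
[457.4764 275.16  ]
[323.4255 240.7676] 611 ((323.5566101074219, 241.19813537597656), (26.418973922729492, 24.28214454650879), 29.05460548400879) [ 0.5076 -0.3172  0.006 ]
[457.7057 275.7868] 530 ((457.0846252441406, 275.4769287109375), (26.17132568359375, 23.31852912902832), 29.744882583618164) [ 0.5076 -0.4108  0.006 ]
```

View pics/w8z.png

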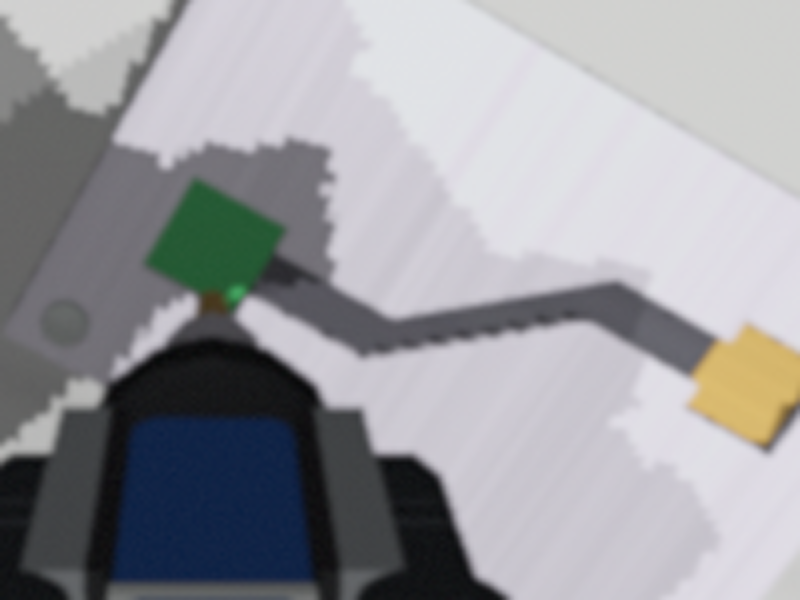

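Request:
{"name": "carry_out", "arguments": {"steps": [{"fingers":-1,"linear":[0.001,0,0],"dr":[0,0,0]},{"fingers":-1,"linear":[0,0,0],"dr":[0,0,0]}]}}

```text
clock: 7.05
position: [0.5096, -0.3177, 0.1]
tcp_rot: [0.001, 0.991, 0.133, 0.0]
contact_force: [-0.4, -0.1, -1.0]
width: 0.2
```

Run:
```python
from h import *
np.set_printoptions(precision=4,suppress=True)
s=monitor.read_state();R,t=Rt(s);print(s["clock"],t,R,s["contact_force"],s["wrist_torque"],s["width"]);p=snap("wrist","w9")
for u,v in((378,335),(605,300)): print("old-pic bends approx",u)
print("tip",proj(p,t+R[:,2]*.0678))
for (lo,hi),z in((([45,80,50],[85,255,255]),.006),(([15,110,90],[30,255,255]),.006)):
    c,a,r,_=blob(p,lo,hi,(250,150,640,330));print(c,a,r,onz(p,*c,z))
a=p["pixels"][180:330,270:470].copy()
a=cv2.resize(a[:,:,::-1],None,fx=4,fy=4,interpolation=cv2.INTER_CUBIC)
for X in((.5077,-.3175),(.4997,-.3475),(.5157,-.3807),(.5078,-.4107)):
    q=(proj(p,[*X,.006])-[270,180]+.5)*4; cv2.circle(a,tuple(int(i) for i in q),4,(0,0,255),-1)
cv2.imwrite("pics/w9z.png",a)
```

```text
7.05 [ 0.5096 -0.3177  0.1   ] [[ 0.9645  0.2639  0.0011]
 [ 0.2639 -0.9645 -0.0009]
 [ 0.0008  0.0011 -1.    ]] [-0.3756 -0.0665 -0.9748] [0.0509 0.0205 0.0811] 0.20027021355931465
old-pic bends approx 378
old-pic bends approx 605
tip [323.0114 252.8023]
[320.9965 242.8667] 570 ((321.1846008300781, 243.67694091796875), (25.551151275634766, 23.814664840698242), 29.744882583618164) [ 0.5078 -0.317   0.006 ]
[452.6083 277.3917] 503 ((451.8845520019531, 276.92303466796875), (24.684160232543945, 23.297409057617188), 33.6900634765625) [ 0.5075 -0.4106  0.006 ]
```

View pics/w9z.png

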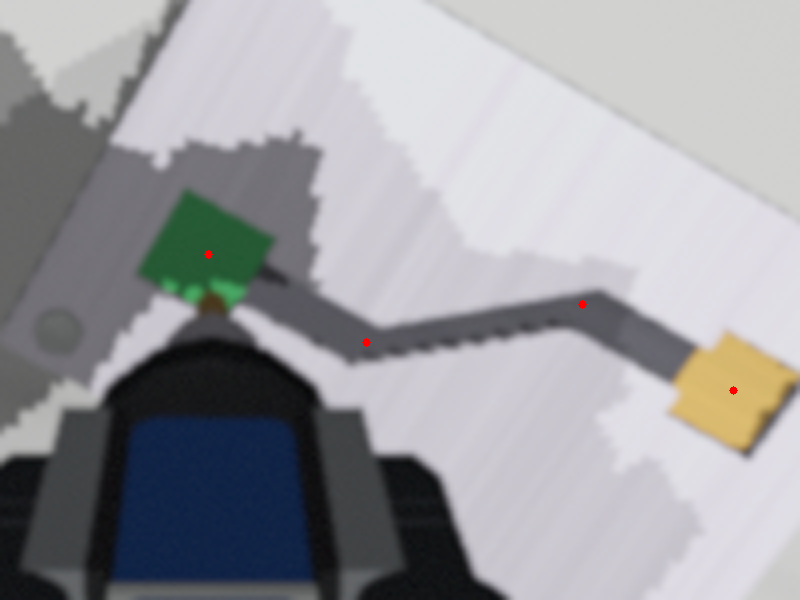

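Request:
{"name": "carry_out", "arguments": {"steps": [{"fingers":-1,"linear":[0,0,0],"dr":[0,0,0]},{"fingers":-1,"linear":[0,0,0],"dr":[0,0,0]}]}}

```text
clock: 7.3
position: [0.5093, -0.3176, 0.0997]
tcp_rot: [0.0, 0.991, 0.133, 0.0]
contact_force: [-0.5, -0.5, -1.3]
width: 0.202
```

Run:
```python
from h import *
np.set_printoptions(precision=5,suppress=True)
for i in range(3):
    s=monitor.read_state();R,t=Rt(s);print(s["clock"],t,R[:,2],s["joint_vel"],s["contact_force"]);cams.snapshot("wrist")
```

```text
7.3 [ 0.50928 -0.31761  0.09971] [ 0.0005  -0.00049 -1.     ] [-0.00042  0.00134  0.00061  0.00092 -0.00113  0.00026] [-0.45893 -0.4508  -1.26584]
7.35 [ 0.50927 -0.31761  0.09963] [ 0.00041 -0.00042 -1.     ] [-0.00086  0.0023   0.00058 -0.00058  0.0003  -0.00106] [ 0.24991  0.01873 -0.98638]
7.4 [ 0.50924 -0.31762  0.09955] [ 0.00033 -0.00035 -1.     ] [-0.00103  0.00188  0.00273 -0.00029 -0.00023 -0.00033] [-0.61484 -0.08247 -1.85284]
```

Request:
{"name": "carry_out", "arguments": {"steps": [{"fingers":-1,"linear":[-0.0014,-0.0004,0.004],"dr":[0,0,0]},{"fingers":-1,"linear":[0,0,0.005],"dr":[0,0,0]},{"fingers":-1,"linear":[0,0,0.005],"dr":[0,0,0]},{"fingers":-1,"linear":[0,0,0.004],"dr":[0,0,0]},{"fingers":-1,"linear":[0,0,0.003],"dr":[0,0,0]},{"fingers":-1,"linear":[0,0,0.002],"dr":[0,0,0]},{"fingers":-1,"linear":[0,0,0],"dr":[0,0,0]},{"fingers":-1,"linear":[0,0,0],"dr":[0,0,0]}]}}

```text
clock: 8.25
position: [0.5078, -0.3176, 0.0764]
tcp_rot: [0.0, 0.991, 0.133, 0.0]
contact_force: [-0.0, 1.2, -2.0]
width: 0.205
```

```bash
cat > look.py <<'E'
from h import *
import sys
np.set_printoptions(precision=4,suppress=True)
n=sys.argv[1]
s=monitor.read_state();R,t=Rt(s);print(s["clock"],t,R[:,2],s["contact_force"],s["wrist_torque"]);p=snap("wrist",n)
a=p["pixels"][200:350,223:423]
a=cv2.resize(a[:,:,::-1],None,fx=4,fy=4,interpolation=cv2.INTER_CUBIC)
for X in((.5077,-.3174),(.4997,-.3474),(.5157,-.3807),(.5077,-.4107)):
    q=(proj(p,[*X,.006])-[223,200]+.5)*4; cv2.circle(a,tuple(int(i) for i in q),3,(0,0,255),-1)
q=(proj(p,t+R[:,2]*(t[2]-.006))-[223,200]+.5)*4; cv2.circle(a,tuple(int(i) for i in q),3,(255,0,255),1)
cv2.imwrite("pics/"+n+"z.png",a)
E
python3 look.py w10
```

```text
8.25 [ 0.5078 -0.3176  0.0764] [ 0.0002 -0.0002 -1.    ] [-0.0264  1.2193 -1.9887] [-0.0355 -0.0235  0.0423]
```

View pics/w10z.png

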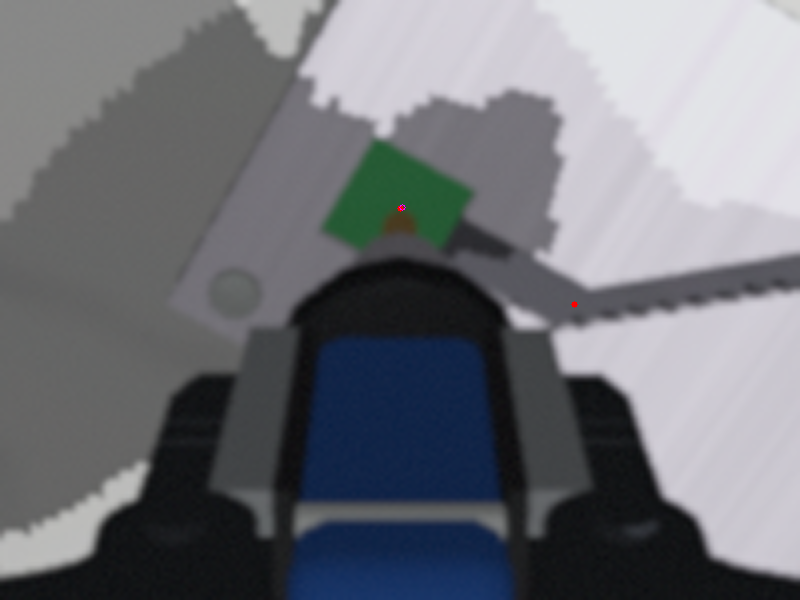

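Request:
{"name": "carry_out", "arguments": {"steps": [{"fingers":-1,"linear":[0,0,0.002],"dr":[0,0,0]},{"fingers":-1,"linear":[0,0,0.002],"dr":[0,0,0]},{"fingers":-1,"linear":[0,0,0.002],"dr":[0,0,0]},{"fingers":-1,"linear":[0,0,0.002],"dr":[0,0,0]},{"fingers":-1,"linear":[0,0,0],"dr":[0,0,0]},{"fingers":-1,"linear":[0,0,0],"dr":[0,0,0]},{"fingers":-1,"linear":[0,0,0],"dr":[0,0,0]}]}}

```text
clock: 9.0
position: [0.5078, -0.3177, 0.0685]
tcp_rot: [0.0, 0.991, 0.133, 0.0]
contact_force: [-0.4, 0.1, 2.4]
width: 0.202
```

```bash
python3 look.py w11;  python3 - <<'E'
from h import *
for i in range(6):
    s=monitor.read_state();print(s["contact_force"],s["position"]);cams.snapshot("wrist")
E
```

```text
9.0 [ 0.5078 -0.3177  0.0685] [ 0.0003 -0.0003 -1.    ] [-0.3808  0.0817  2.3888] [-0.0523 -0.0699 -0.0124]
[ 1.16937825 -0.41550627  1.9898326 ] [ 0.50781957 -0.31767182  0.06845407]
[-0.57251856 -0.18894808  3.77385629] [ 0.50781007 -0.31769425  0.06845707]
[ 0.87037781 -0.27265158  2.60214866] [ 0.50782279 -0.31767012  0.06844383]
[0.27082724 0.08834997 3.04607848] [ 0.5078156  -0.31766879  0.06842931]
[0.80113853 0.17699652 3.12718759] [ 0.50779836 -0.31767619  0.06838291]
[ 0.63103311 -0.24418843  3.07459317] [ 0.50777901 -0.31767076  0.06837384]
```

View pics/w11z.png

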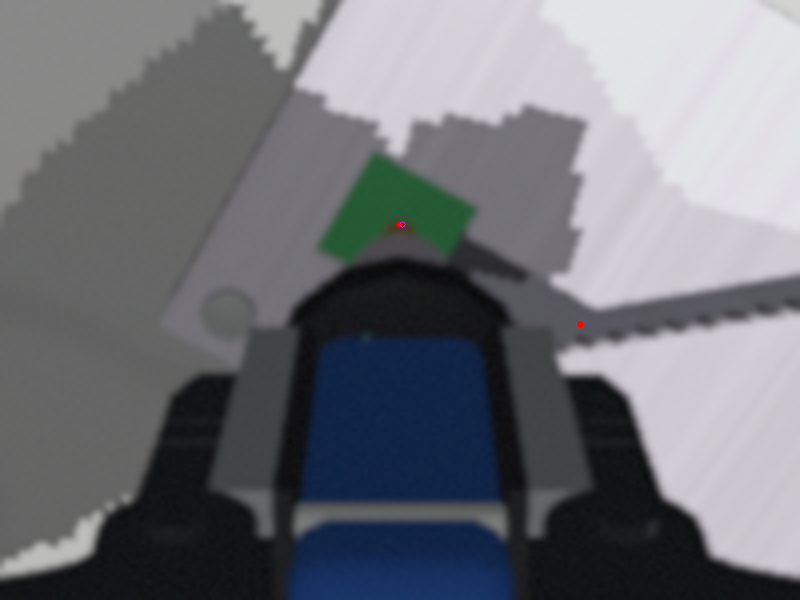

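Request:
{"name": "carry_out", "arguments": {"steps": [{"fingers":-1,"linear":[-0.0008,0.0013,0],"dr":[0,0,0]},{"fingers":-1,"linear":[-0.0016,0.0026,0],"dr":[0,0,0]},{"fingers":-1,"linear":[-0.0016,0.0027,0],"dr":[0,0,0]},{"fingers":-1,"linear":[-0.0016,0.0027,0],"dr":[0,0,0]},{"fingers":-1,"linear":[-0.0016,0.0027,0],"dr":[0,0,0]},{"fingers":-1,"linear":[-0.0016,0.0027,0],"dr":[0,0,0]},{"fingers":-1,"linear":[-0.0016,0.0027,0],"dr":[0,0,0]}]}}

```text
clock: 10.05
position: [0.5022, -0.3374, 0.0683]
tcp_rot: [0.0, 0.991, 0.133, -0.0]
contact_force: [0.8, 2.1, 3.3]
width: 0.2
```

```bash
python3 look.py w12
```

```text
10.05 [ 0.5022 -0.3374  0.0683] [-0. -0. -1.] [0.8381 2.0953 3.2599] [ 0.6213 -0.1848 -0.0197]
```

View pics/w12z.png

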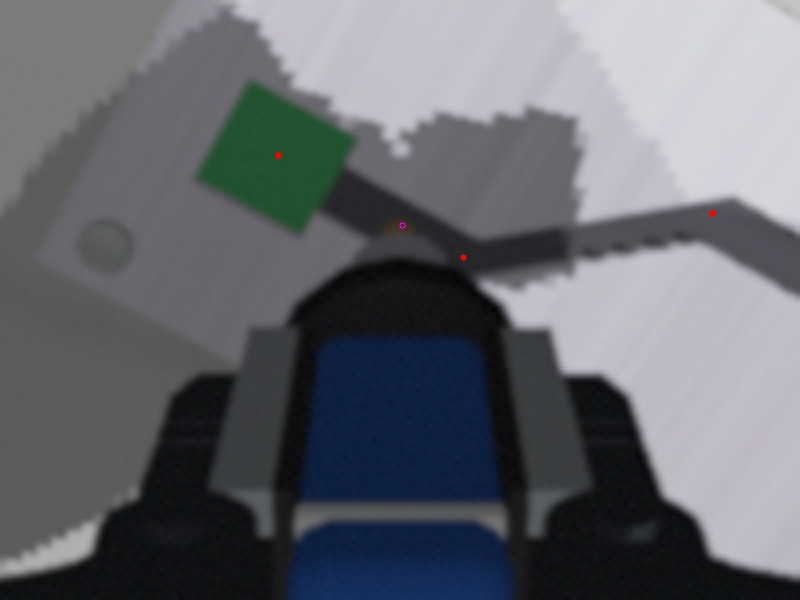

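Request:
{"name": "carry_out", "arguments": {"steps": [{"fingers":-1,"linear":[-0.0012,0.0022,0],"dr":[0,0,0]},{"fingers":-1,"linear":[-0.0013,0.0023,0],"dr":[0,0,0]},{"fingers":-1,"linear":[-0.0013,0.0023,0],"dr":[0,0,0]},{"fingers":-1,"linear":[-0.0012,0.0022,0],"dr":[0,0,0]},{"fingers":-1,"linear":[0,0,0],"dr":[0,0,0]},{"fingers":-1,"linear":[0.0003,0.0015,0],"dr":[0,0,0]},{"fingers":-1,"linear":[0.0005,0.003,0],"dr":[0,0,0]},{"fingers":-1,"linear":[0.0006,0.003,0],"dr":[0,0,0]}]}}

```text
clock: 10.9
position: [0.503, -0.3534, 0.0681]
tcp_rot: [-0.001, 0.991, 0.133, -0.0]
contact_force: [0.7, 5.9, 3.0]
width: 0.208
```

```bash
python3 look.py w13
```

```text
10.9 [ 0.503  -0.3534  0.0681] [-0.001   0.0012 -1.    ] [0.7428 5.9122 3.0276] [ 1.3113 -0.1723 -0.0205]
```

View pics/w13z.png

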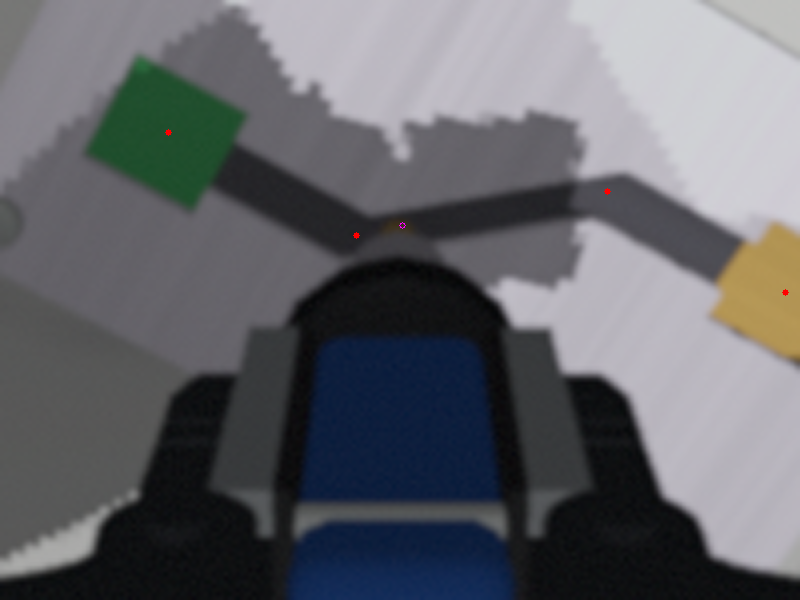

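Request:
{"name": "carry_out", "arguments": {"steps": [{"fingers":-1,"linear":[0,0,0],"dr":[0,0,0]},{"fingers":-1,"linear":[0,0,0],"dr":[0,0,0]}]}}

```text
clock: 11.15
position: [0.5035, -0.3545, 0.0685]
tcp_rot: [0.001, 0.991, 0.133, 0.0]
contact_force: [2.9, -0.2, 2.5]
width: 0.201
```

Run:
```python
from h import *
for i in range(3):
    s=monitor.read_state();print(s["contact_force"],s["wrist_torque"],s["position"],s["tcp_rot"],s["width"]);cams.snapshot("wrist")
a=cv2.imread("pics/w13.png")[235:350,283:363]
cv2.imwrite("pics/w13y.png",cv2.resize(a,None,fx=5,fy=5,interpolation=cv2.INTER_CUBIC))
```

```text
[ 2.87850157 -0.20544551  2.49987022] [-0.07282594 -0.58144877 -0.01662698] [ 0.50349995 -0.35450029  0.06851819] [7.37004971e-04 9.91105986e-01 1.33072171e-01 4.21853593e-04] 0.2014207992945092
[2.19200196 0.32029954 3.78156182] [ 0.04970665 -0.53791887  0.00299491] [ 0.50349724 -0.35448847  0.06854585] [7.26992899e-04 9.91107987e-01 1.33057256e-01 4.42991744e-04] 0.2005242007909871
[ 2.33937778 -0.10085398  2.72740868] [-0.06285324 -0.62725351  0.02197952] [ 0.50347591 -0.35441916  0.06855689] [6.45336487e-04 9.91109401e-01 1.33047234e-01 4.15832860e-04] 0.20471796198979716
```

View pics/w13y.png

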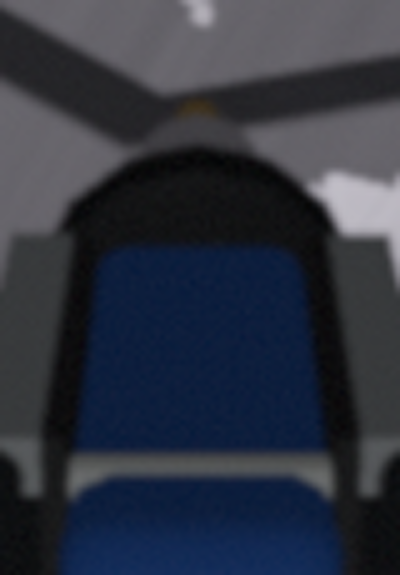

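Request:
{"name": "carry_out", "arguments": {"steps": [{"fingers":-1,"linear":[0.0002,0.0014,0],"dr":[0,0,0]},{"fingers":-1,"linear":[0.0004,0.0024,0],"dr":[0,0,0]},{"fingers":-1,"linear":[0.0005,0.0028,0],"dr":[0,0,0]},{"fingers":-1,"linear":[0.0005,0.0028,0],"dr":[0,0,0]},{"fingers":-1,"linear":[0.0005,0.0028,0],"dr":[0,0,0]},{"fingers":-1,"linear":[0.0005,0.0028,0],"dr":[0,0,0]},{"fingers":-1,"linear":[0.0004,0.0028,0],"dr":[0,0,0]}]}}

```text
clock: 12.0
position: [0.5104, -0.3693, 0.0679]
tcp_rot: [-0.001, 0.991, 0.133, -0.001]
contact_force: [2.7, 5.6, 3.1]
width: 0.202
```

```bash
python3 look.py w14
```

```text
12.0 [ 0.5104 -0.3693  0.0679] [-0.0017  0.0025 -1.    ] [2.6705 5.6139 3.1282] [ 1.4189 -0.535  -0.0248]
```

View pics/w14z.png

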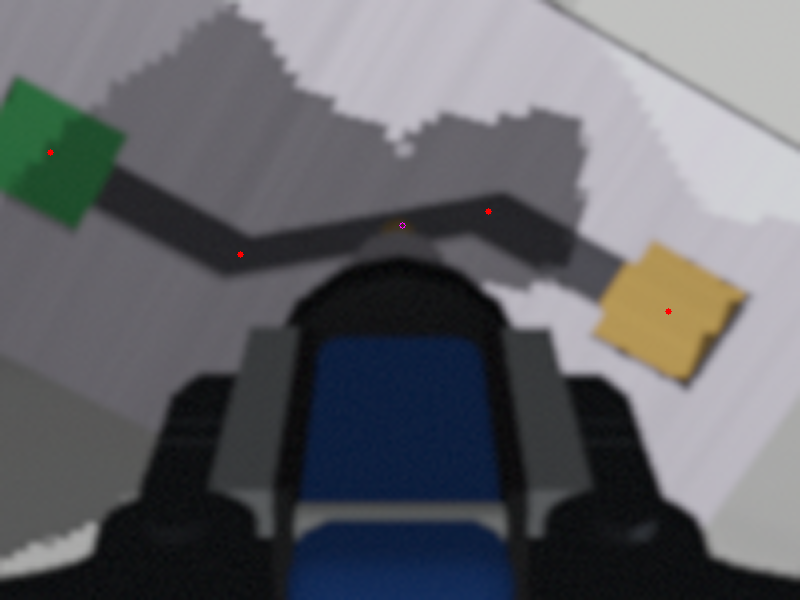

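Request:
{"name": "carry_out", "arguments": {"steps": [{"fingers":-1,"linear":[0.0007,0,0],"dr":[0,0,0]},{"fingers":-1,"linear":[0,0,0],"dr":[0,0,0]}]}}

```text
clock: 12.25
position: [0.5113, -0.3702, 0.0683]
tcp_rot: [-0.0, 0.991, 0.133, -0.0]
contact_force: [1.6, 1.2, 1.9]
width: 0.2
```

```bash
python3 look.py w15
python3 - <<'E'
import cv2
a=cv2.imread("pics/w15.png")[235:350,283:363]
cv2.imwrite("pics/w15y.png",cv2.resize(a,None,fx=5,fy=5,interpolation=cv2.INTER_CUBIC))
E
```

```text
12.25 [ 0.5113 -0.3702  0.0683] [-0.0004 -0.     -1.    ] [1.5949 1.1501 1.89  ] [ 0.2672 -0.2446 -0.0327]
```

View pics/w15y.png

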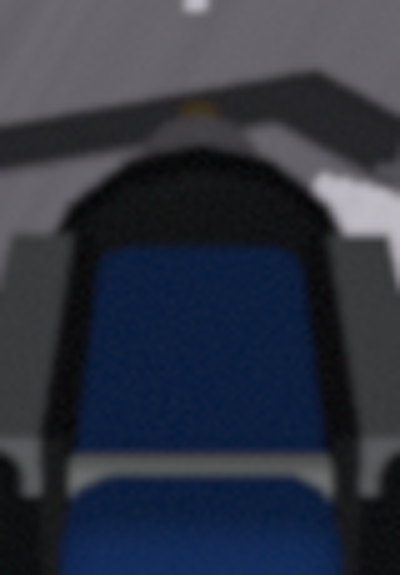

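Request:
{"name": "carry_out", "arguments": {"steps": [{"fingers":-1,"linear":[0.0003,0.0018,0],"dr":[0,0,0]},{"fingers":-1,"linear":[0.0004,0.0025,0],"dr":[0,0,0]},{"fingers":-1,"linear":[0.0004,0.0025,0],"dr":[0,0,0]},{"fingers":-1,"linear":[0.0004,0.0025,0],"dr":[0,0,0]},{"fingers":-1,"linear":[0.0002,0.0023,0],"dr":[0,0,0]},{"fingers":-1,"linear":[0,0,0],"dr":[0,0,0]},{"fingers":-1,"linear":[0,0,0],"dr":[0,0,0]}]}}

```text
clock: 13.0
position: [0.5164, -0.3819, 0.0686]
tcp_rot: [0.001, 0.991, 0.133, 0.0]
contact_force: [0.2, -2.2, 2.6]
width: 0.205
```

```bash
python3 look.py w16
```

```text
13.0 [ 0.5164 -0.3819  0.0686] [ 0.0012 -0.0019 -1.    ] [ 0.1786 -2.1516  2.5704] [-0.4665 -0.0702  0.0331]
```

View pics/w16z.png

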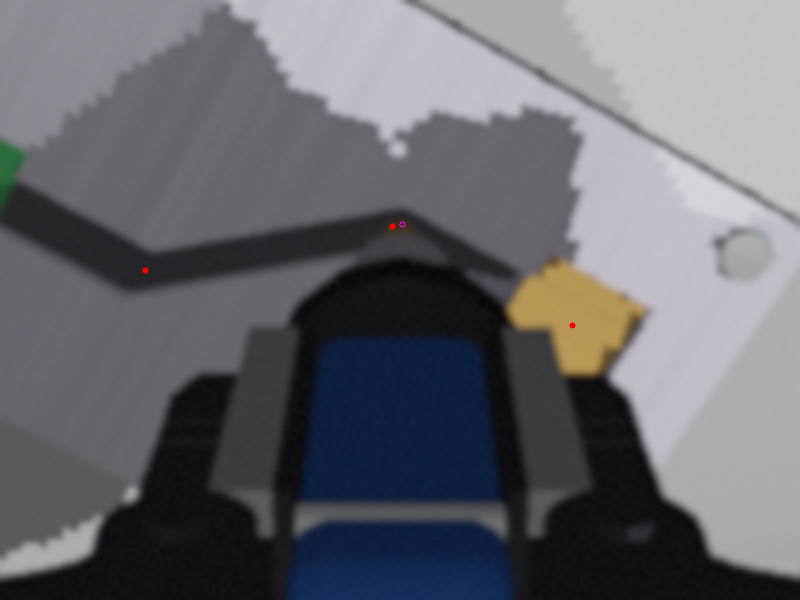

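Request:
{"name": "carry_out", "arguments": {"steps": [{"fingers":-1,"linear":[-0.0012,0.0012,0],"dr":[0,0,0]},{"fingers":-1,"linear":[-0.0016,0.0024,0],"dr":[0,0,0]},{"fingers":-1,"linear":[-0.0016,0.0026,0],"dr":[0,0,0]},{"fingers":-1,"linear":[-0.0016,0.0026,0],"dr":[0,0,0]},{"fingers":-1,"linear":[-0.0016,0.0026,0],"dr":[0,0,0]},{"fingers":-1,"linear":[-0.0016,0.0026,0],"dr":[0,0,0]},{"fingers":-1,"linear":[-0.0016,0.0026,0],"dr":[0,0,0]}]}}

```text
clock: 13.75
position: [0.51, -0.4001, 0.0683]
tcp_rot: [0.0, 0.991, 0.133, 0.0]
contact_force: [1.2, 3.3, 3.4]
width: 0.204
```

```bash
python3 look.py w17
```

```text
13.75 [ 0.51   -0.4001  0.0683] [ 0. -0. -1.] [1.1832 3.2685 3.4418] [ 0.676  -0.2991  0.0036]
```

View pics/w17z.png

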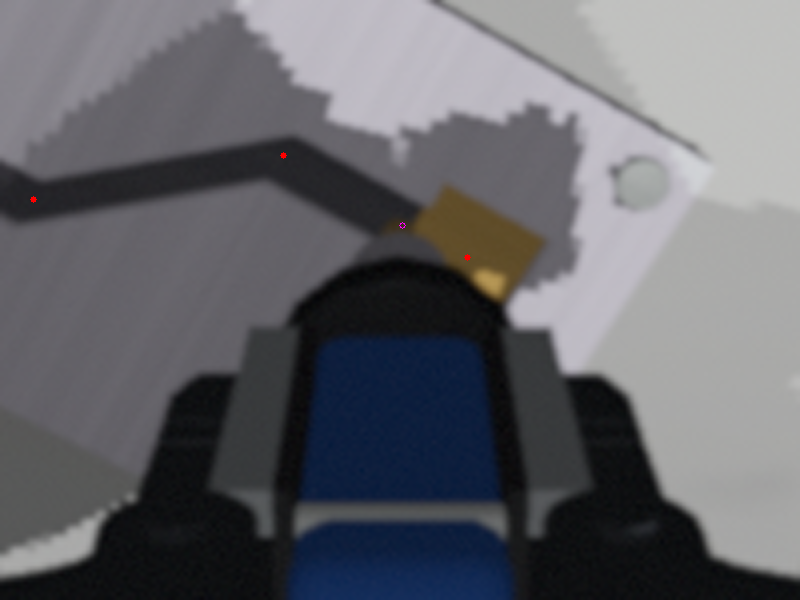

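Request:
{"name": "carry_out", "arguments": {"steps": [{"fingers":-1,"linear":[-0.0013,0.0025,0],"dr":[0,0,0]},{"fingers":-1,"linear":[-0.0013,0.0025,0],"dr":[0,0,0]},{"fingers":-1,"linear":[-0.0013,0.0025,0],"dr":[0,0,0]},{"fingers":-1,"linear":[-0.0011,0.0021,0],"dr":[0,0,0]},{"fingers":-1,"linear":[0,0,0],"dr":[0,0,0]},{"fingers":-1,"linear":[0,0,0],"dr":[0,0,0]},{"fingers":-1,"linear":[0,0,0],"dr":[0,0,0]},{"fingers":-1,"linear":[0,0,0],"dr":[0,0,0]}]}}

```text
clock: 14.6
position: [0.5079, -0.4106, 0.0684]
tcp_rot: [0.0, 0.991, 0.133, 0.0]
contact_force: [-0.3, -2.2, 2.9]
width: 0.199
```

```bash
python3 look.py w18
python3 - <<'E'
from h import *
np.set_printoptions(precision=5,suppress=True)
F=[]
for i in range(10):
    s=monitor.read_state();F.append(np.r_[s["contact_force"],s["position"]]);cams.snapshot("wrist")
print(np.mean(F,0),np.std(F,0),s["tcp_rot"])
a=cv2.imread("pics/w18.png")[235:350,283:363]
cv2.imwrite("pics/w18y.png",cv2.resize(a,None,fx=5,fy=5,interpolation=cv2.INTER_CUBIC))
E
```

```text
14.6 [ 0.5079 -0.4106  0.0684] [ 0.0004 -0.0007 -1.    ] [-0.3187 -2.1696  2.8735] [-0.5273  0.1     0.0163]
[ 0.20087 -1.55773  2.62338  0.50785 -0.41041  0.06837] [0.72037 0.70585 0.30633 0.00001 0.0001  0.00004] [0.00007 0.99111 0.13301 0.00003]
```

View pics/w18z.png

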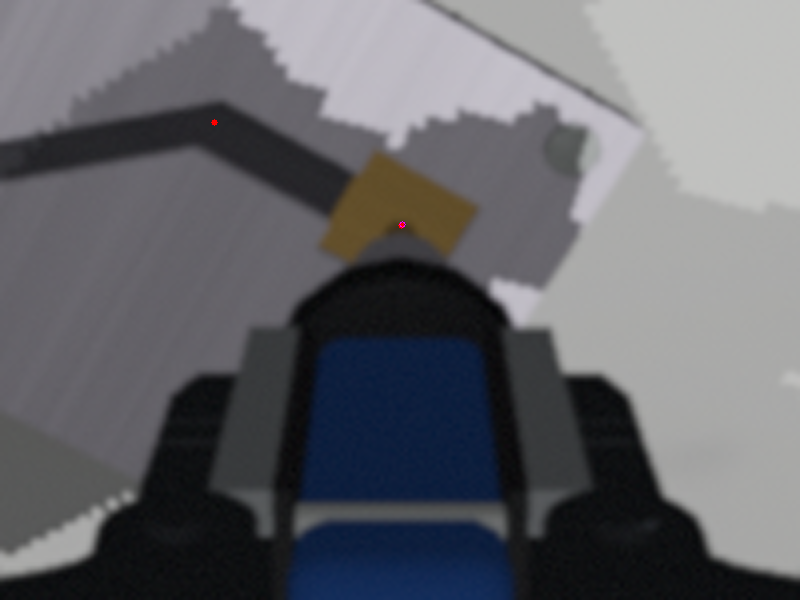

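View pics/w18y.png

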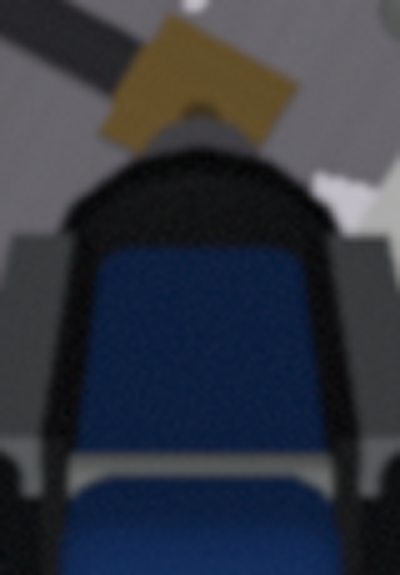

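Request:
{"name": "carry_out", "arguments": {"steps": [{"fingers":-1,"linear":[0,0,0.0004],"dr":[0,0,0]},{"fingers":-1,"linear":[0,0,0.0004],"dr":[0,0,0]},{"fingers":-1,"linear":[0,0,0],"dr":[0,0,0]},{"fingers":-1,"linear":[0,0,0],"dr":[0,0,0]},{"fingers":-1,"linear":[0,0,0],"dr":[0,0,0]}]}}

```text
clock: 15.65
position: [0.5078, -0.4104, 0.0675]
tcp_rot: [0.0, 0.991, 0.133, 0.0]
contact_force: [0.3, -1.2, 2.9]
width: 0.203
```

```bash
python3 look.py w19
python3 - <<'E'
from h import *
np.set_printoptions(precision=5,suppress=True)
S=snap("scene","s19");print(proj(S,[.5077,-.4107,.02]))
T=snap("top","t19");print(proj(T,[.5077,-.4107,.02]))
F=[]
for i in range(20):
    s=monitor.read_state();F.append(np.r_[s["contact_force"],s["position"]]);cams.snapshot("wrist")
print(s["clock"],np.mean(F,0),np.std(F,0),s["tcp_rot"])
E
```

```text
15.65 [ 0.5078 -0.4104  0.0675] [ 0.0001 -0.0001 -1.    ] [ 0.2767 -1.1623  2.9347] [-0.3046 -0.123   0.0339]
[358.82419 247.21293]
[357.61916 293.85809]
16.75 [ 0.28773 -1.33088  3.23035  0.50779 -0.41037  0.06752] [0.4294  0.38626 0.55762 0.00001 0.00002 0.00001] [0.00003 0.99111 0.13302 0.     ]
```

View pics/s19.png

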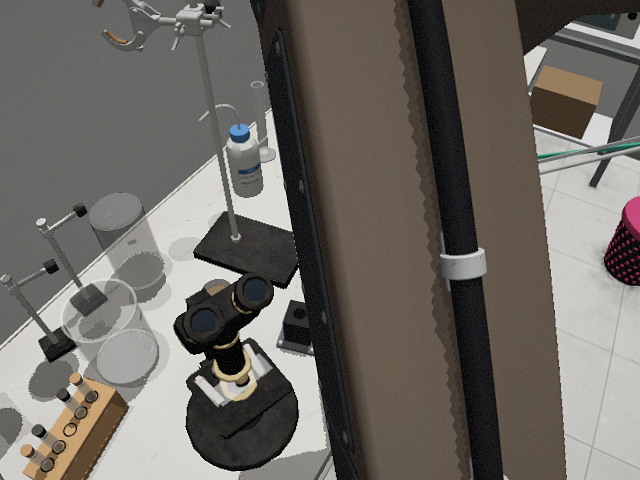

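View pics/t19.png

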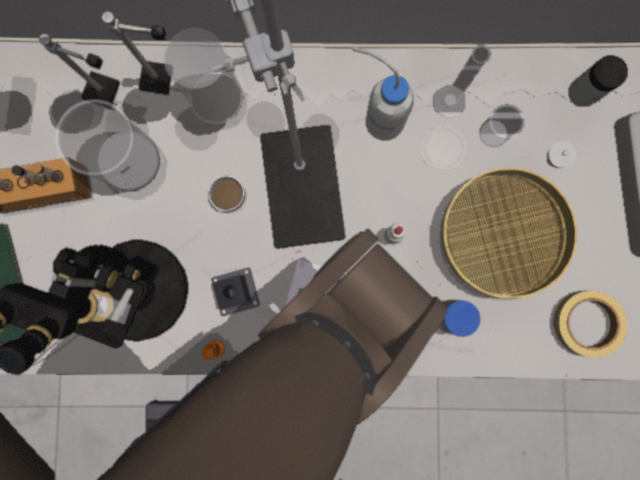

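Run:
```python
from h import *
for n in("w7","w10","w19"):
    g=cv2.imread(f"pics/{n}.png")[290:345,318:328].mean((1)); 
    print(n,np.where(g[:,2]>70)[0]+290)
print(workorder.close_job())
```

```text
w7 [326 327 328 329]
w10 [326 327 328 329]
w19 [327 328 329]
the job is handed in; nothing more can be done
None
```

The job is handed in. The blue probe came out of its stand, its tip went into the green pocket, and I drew it along the seam at about 3 cm/s to the brass pocket. The arm still grips it there, upright and pressed about half way.

- **Tip depth:** the arm height gives about 6.3 mm pressed in and the measured force (about 4.6 N) gives about 5.7 mm. They differ by about 0.6 mm on either side of the 6 mm asked. I could not see the red ring directly, because the arm blocked the scene and top cameras.
- **Position and grip:** the last wrist pictures show the tip at the middle of the brass pocket. The tool is vertical, and the handle had shifted by at most a pixel in the grip since it was lifted.
- **During the draw:** every check showed the tip in the channel and pressed about 5 mm, neither lifted out nor fully home. Sideways forces of up to about 6 N appeared in the middle run, probably from the tip rubbing the channel wall; shifting the probe 0.7 mm sideways lowered them. A sideways force of about 1.3 N remains at the end.
- **Other limits:** the clock read about 16.8 s when I handed in, of the 54 s allowed. The vial, tin and jar were not touched.

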